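Put a heat sink away in the slide-cover parts case

TASK

Put the long finned heat sink away in the grey parts case: slide the case's cover right back, lay the heat sink gently (do not drop it) on the floor of the open compartment, lengthwise and with its fins up, and slide the cover fully shut again. Leave everything else on the desk where it is.

Things in the scene. Friction and masses are not known exactly. Their poses are not given: they have to be found in the camera images.
- case: Grey plastic parts case, held fast to the desk: 200 mm long (x), 106 mm wide (y), 54 mm high with its side rails; origin under its centre. x runs along it from its front end (nearer the robot) to its rear, the direction in which its cover opens; z up. Only the front compartment can be uncovered.
- case_in (a point): Centre of the floor (upper face, 6 mm above the desk) of the case's empty front compartment, 38 mm to -x of the case's centre; same axes as the case. Inside it measures 115 mm (x) by 98 mm (y). Its walls, 4 mm thick, rise 38 mm above this floor, the side rails 48 mm; the cover's underside runs 39 mm above it.
- cover (a joint): How far the white cover is drawn back along the case's x, in m: 0 fully shut, 0.12 fully back at its stop (its front edge is then level with the compartment's rear wall). It is a flat plate, 197 x 99 x 5 mm, top face 50 mm above the desk; it stays where it is left, takes about 1.5 N to slide and cannot lift off.
- cover_grip (a point): Centre of the upright grey grip bar on the cover, 61 mm above the desk; moves with the cover. The bar is 12 mm thick (x), 64 mm wide (y) and 22 mm high, from the cover's top face to 72 mm above the desk. Same axes as the case: +x opens. The cover's front edge is 28 mm to -x of it.
- sink_center (a point): Centre (15 mm above its underside) of the heat sink to be put away: a loose bar of bare aluminium, 100 mm long (x) by 38 mm wide (y) by 30 mm high, about 160 g, with six thin upright fins running along its whole length; it starts lying flat on the desk, fins up (z up). Its two long sides are flat.
- enclosure: Bystander: smooth, finless aluminium drive housing, 100 x 38 x 24 mm, rounded edges; origin under its centre, x along its length.
- cooler: Bystander: square aluminium pin cooler, 60 x 60 x 30 mm, covered with square pins; origin under its centre.
- fan: Bystander: black square fan, 120 x 120 x 25 mm, lying flat; origin under its centre.
- screwdriver: Bystander: screwdriver lying on the desk; x along it.
- bracket: Bystander: thin steel slot bracket, 120 x 21 x 10 mm, lying flat; origin under its centre.
- mouse: Bystander: grey computer mouse, 100 x 58 x 33 mm; origin under its centre.
- mug: Bystander: white mug, 82 mm across, 92 mm high; origin under its centre.
Things that resemble listed ones, but are neither listed nor needed, are in the scene too. Leave any black or brown look-alike of the part that bears sink_center alone.

How it is judged:
On the way, in this order (a step that is already met when the one before it is completed fails the run):
1. the cover is slid right back (value of joint cover above 0.105 m), for 0.1 s.
2. the heat sink lies lengthwise on the compartment's floor, fins up, let go, with the cover still back (x of sink_center in the frame of case_in between -0.02 and 0.02 m and y of sink_center in the frame of case_in between -0.04 and 0.04 m and z of sink_center in the frame of case_in between 0.011 and 0.019 m and angle between sink_center's own z axis and vertical below 0.1 rad and angle between the x axis of sink_center and the x axis of case_in, either way round below 0.3 rad and contact force between the fingers and sink below 0.1 N and value of joint cover above 0.09 m), for 0.2 s.
At the end, for the whole second after the job is handed in: The cover is shut to within 4 mm and the heat sink lies at rest on the floor of the case's front compartment: flat, fins up (within 0.1 rad), lengthwise (within 0.3 rad), its centre within 20 mm along and 40 mm across of the compartment's centre (x of sink_center in the frame of case_in between -0.02 and 0.02 m and y of sink_center in the frame of case_in between -0.04 and 0.04 m and z of sink_center in the frame of case_in between 0.011 and 0.019 m and angle between sink_center's own z axis and vertical below 0.1 rad and angle between the x axis of sink_center and the x axis of case_in, either way round below 0.3 rad and value of joint cover below 0.004 m and linear speed of sink below 0.02 m/s and contact force between the fingers and sink below 0.1 N); the robot touches nothing.
It fails at once if the heat sink is dropped into or onto the case (falls freely by more than about 20 mm) (contact force between the fingers and sink below 0.1 N and linear speed of sink above 0.65 m/s).
It fails at once if another thing on the desk is shifted by more than 25 mm (distance of any of enclosure, cooler, fan, screwdriver, bracket, mouse, mug from where it was at the start of the episode above 0.025 m).
It also fails if it takes over 70 s, if anything falls off the work surface, if the arm or the gripper's body presses on something with over 40 N, if the wrist force passes 120 N, or if a joint passes its speed limit or range.

ROBOT

A 7-joint arm with a two-finger parallel gripper is mounted at the origin on the work surface. World frame = base frame: x ahead of the robot, y to its left, z up, the work surface at z = 0. Lengths are in m, angles in rad, forces in N, time in s.
With the tool pointing down it reaches from about 0.35 to 0.9 m from the base axis. Payload 19.9 kg.
Tool frame: the origin (TCP) lies at the very end of the fingers, on their centre line; the grasp point (between the pads) lies 19 mm behind it; z points along the fingers, y is the direction in which the jaws open and shut (so a half turn about z gives the same grasp; the last joint's range is limited). The gripper opens to 94 mm and grips with 3 to 60 N. Pads are 16 mm wide; open, the fingers measure 119 mm over their backs; the gripper's body (75 mm by 177 mm) begins 78 mm behind the grasp point.
Start: joints at [-1.308, 0.417, -0.01, 1.614, 0.005, 1.111, -0.053], TCP at [0.188, 0.596, 0.205] pointing down, gripper open.
Joint ranges: [-2.81, 2.81], [-0.39, 2.02], [-1.27, 1.25], [0.06, 2.57], [-1.19, 4.33], [0.19, 2], [-2.82, 2.82]. Speed limits (rad/s): [1.89, 1.89, 2.39, 2.39, 3.01, 3.01, 3.01].

INTERFACE

Orientations are given as a 3x3 rotation matrix whose columns are the frame's x, y, z axes.
In Python, from station import * gives the robot as it stands.
- The arm moves only by the tool jog_arm, never from a script. Its argument "motion" is a list that holds one entry, the list of rows, each a list of 5 numbers: the shift along the tool's x, y, z in mm, then the turn about the tool's z in degrees, then the finger opening in mm, from 0 to 94. In form: [[[dx, dy, dz, roll, fingers], ...]]. A call has 1 to 8 rows; each row is the pose to reach, as a shift and turn from the pose commanded when the call began, along the tool's axes at that moment; what a row does not reach only later rows make up. A row lasts 1/8 s, in which the tool goes at most 62.5 mm and 10.7 degrees, less where a joint would pass 70% of its speed; a pose out of reach is approached as far as the arm can. A call with a gripper value outside its range is refused whole. The fingers move at their own pace and stop on an object; "squeeze" is the grip in N (left out, the last holds). Time passes only in rows, so rows that repeat a pose let the fingers close. It gives the time, the measured TCP pose, the force and the opening at its end, in the units of the state.
- sense(): the state, without advancing time (a new reading comes with each control period).
- grab_frame(name): name is "scene" or "top"; returns (picture, depth): 400x640x3 uint8, blue, green, red; 400x640 float32, m along the optical axis (not along the pixel's ray), 0 where there is no reading.
- camera_params(name): a dict with "vfov" (degrees; the focal length in pixels is half the picture's height over the tangent of half this angle, whatever the lens; pixels are square), "cx", "cy" (the principal point, pixels), "world_to_cam" (4x4, takes a point from world to camera coordinates). Camera axes: x right, y down, z forward; pixel columns grow to the right and rows downward; lengths in m; the calibration is good to about 2 mm. A picture is of the moment at which its call begins. camera_params takes no time and is no camera call.
- sign_off(): hands the job in, once; it reports no verdict.
The state is a dict: "t": time; "q": joint angles; "qvel": joint speeds; "effort": joint torques, N m; "position": TCP position; "tcp_rot": TCP orientation; "wrist_force": force on the tool from outside, world axes, zero at the start; "wrist_torque": the same for the moment, N m; "opening": opening from 0.0 (shut) to 1.0 (fully open).
Only numpy, scipy, OpenCV 4.12 (cv2) and the standard library are available. Lean on these libraries where they do the work, as an engineer would, in place of code of your own. Each camera call takes 0.05 s, during which the arm holds its last target. There are 200 camera calls.

## Working session

There is one attempt and no reset: what is moved stays moved. The work goes in short steps, Python scripts to look and compute and a tool call to move; the robot and the scene stay as the last step left them, time stands still between calls to the robot, and variables do not carry over. Pictures are saved under pics/ and viewed, about 8 in all and at most 12, crops included, and the job is handed in when it is done.

Besides the shell and the picture viewer there is one more tool, called after "Call:" as name([rows], argument=value, ...), one row to a line, values as JSON. jog_arm: Moves the arm, as the interface text tells. Its arguments: {"type":"object","properties":{"motion":{"type":"array"},"squeeze":{"type":"number"}},"required":["motion"]}

```bash
mkdir -p pics; cat > h.py <<'E'
from station import *
import numpy as np, cv2
def snap(n,f):
    p,d=grab_frame(n); cv2.imwrite(f'pics/{f}.png',p); np.save(f'pics/{f}.npy',d); return p,d
def K(n):
    c=camera_params(n); f=200/np.tan(np.radians(c['vfov'])/2); return f,c['cx'],c['cy'],np.array(c['world_to_cam'])
def ray(n,u,v,z):
    f,cx,cy,T=K(n); R,t=T[:3,:3],T[:3,3]; o=-R.T@t; d=R.T@np.array([(u-cx)/f,(v-cy)/f,1]); return o+d*(z-o[2])/d[2]
def world(n,d):
    f,cx,cy,T=K(n); v,u=np.mgrid[:400,:640]; P=np.stack([(u-cx)/f*d,(v-cy)/f*d,d],-1); return (P-T[:3,3])@T[:3,:3]
E
python3 - <<'E'
from h import *
np.set_printoptions(precision=3,suppress=True)
for n in('top','scene'):
    snap(n,n+'0'); print(n,camera_params(n))
s=sense();print(s['t'],s['position'],s['tcp_rot'],s['opening'])
E
```

```text
top {'vfov': 43.4476993709692, 'cx': 323.08839188765376, 'cy': 197.4507163083064, 'world_to_cam': array([[ 0.018, -1.   ,  0.003, -0.011],
       [-0.985, -0.018, -0.172,  0.576],
       [ 0.172,  0.   , -0.985,  1.277],
       [ 0.   ,  0.   ,  0.   ,  1.   ]])}
scene {'vfov': 51.66472967671689, 'cx': 324.80860019837996, 'cy': 198.22068931730928, 'world_to_cam': array([[-0.009,  1.   ,  0.004,  0.017],
       [ 0.789,  0.009, -0.615, -0.418],
       [-0.615, -0.002, -0.789,  1.648],
       [ 0.   ,  0.   ,  0.   ,  1.   ]])}
0.1 [0.187 0.596 0.205] [[-0.954  0.3   -0.   ]
 [ 0.3    0.954 -0.001]
 [-0.    -0.001 -1.   ]] 0.9983643043868939
```

View pics/top0.png

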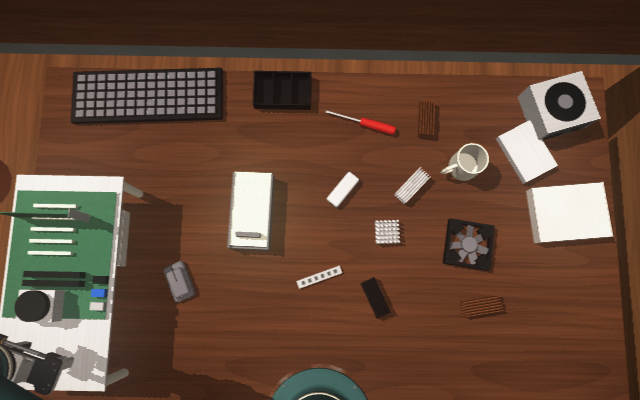

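View pics/scene0.png

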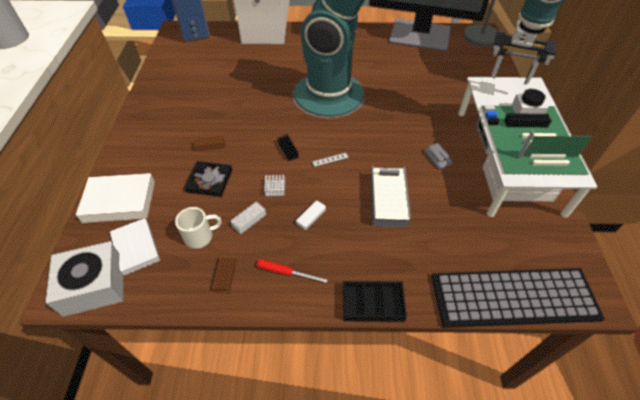

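The top view shows several possible heat sinks:
- Bare aluminium finned bar at (412,185).
- Smooth white-silver housing at (343,189), which is the enclosure.
- Black bar at (376,298) and brown finned bars at (428,119) and (483,307), which are look-alikes.

The bar at (412,185) fits, being bare aluminium with lengthwise fins. The case is at (251,210) with its grip bar at (248,235). I'll confirm in one crop and measure.

```bash
python3 - <<'E'
from h import *
np.set_printoptions(precision=4,suppress=True)
p=cv2.imread('pics/top0.png');d=np.load('pics/top0.npy');W=world('top',d)
a=cv2.resize(p[150:220,310:450],None,fx=5,fy=5,interpolation=cv2.INTER_CUBIC)
b=cv2.resize(p[165:255,220:360][:, :140],None,fx=5,fy=5,interpolation=cv2.INTER_CUBIC)[:, :700]
cv2.imwrite('pics/crop.png',cv2.resize(np.vstack([a,b]),None,fx=.75,fy=.75))
def obj(n,u0,u1,v0,v1,zl,zh):
    m=np.zeros((400,640),bool);m[v0:v1,u0:u1]=1
    m&=(W[...,2]>zl)&(W[...,2]<zh)&(d>0)
    P=W[m]; r=cv2.minAreaRect((P[:,:2]*1000).astype(np.float32))
    bx=cv2.boxPoints(r); e=max([bx[1]-bx[0],bx[2]-bx[1]],key=np.linalg.norm)
    print(n,len(P),'ctr',r[0],'size',r[1],'ang',np.degrees(np.arctan2(e[1],e[0])),'z',np.percentile(P[:,2],[5,50,95]))
obj('sink',385,440,160,212,.012,.06)
obj('encl',320,365,165,215,.012,.06)
obj('case',215,285,160,260,.035,.09)
obj('grip',225,270,220,245,.06,.09)
obj('mug',438,495,138,190,.03,.15)
for n,r in dict(board=(0,130,170,395),).items():
    P=W[r[2]:r[3],r[0]:r[1]].reshape(-1,3);P=P[P[:,0]<2]
    print(n,np.percentile(P[:,2],[5,50,90,99]))
g=W[180:260:10,20:125:15];print(g[...,2])
E
```

```text
sink 224 ctr (619.1383056640625, -243.93283081054688) size (37.73466491699219, 101.5864486694336) ang -44.041527 z [0.0136 0.0286 0.0331]
encl 511 ctr (605.7874755859375, -54.365089416503906) size (38.57369613647461, 101.50387573242188) ang -38.159466 z [0.0168 0.0229 0.0276]
case 3117 ctr (540.4827880859375, 189.16470336914062) size (107.21823120117188, 204.28981018066406) ang -1.5020468 z [0.0446 0.05   0.0573]
grip 124 ctr (473.1561279296875, 189.91213989257812) size (62.199913024902344, 12.504329681396484) ang 88.57156 z [0.0663 0.0711 0.0741]
mug 677 ctr (681.4739379882812, -374.37548828125) size (106.8929443359375, 82.50662994384766) ang 81.529884 z [0.0353 0.0715 0.0925]
board [-0.005   0.1588  0.2454  0.621 ]
[[0.1542 0.156  0.1529 0.1559 0.1515 0.156  0.1535]
 [0.1605 0.1551 0.1546 0.1574 0.1543 0.1539 0.1546]
 [0.1591 0.1634 0.1577 0.1606 0.1571 0.1603 0.1604]
 [0.1592 0.1614 0.1603 0.166  0.1601 0.1621 0.1632]
 [0.1605 0.161  0.164  1.3566 0.2041 0.161  0.1532]
 [0.1619 0.1753 0.172  0.1721 0.1625 0.1611 0.1623]
 [0.1586 0.1706 0.1733 0.1727 0.1585 0.1609 0.1596]
 [0.1584 0.1648 0.1627 0.1589 0.162  0.1604 0.1619]]
```

View pics/crop.png

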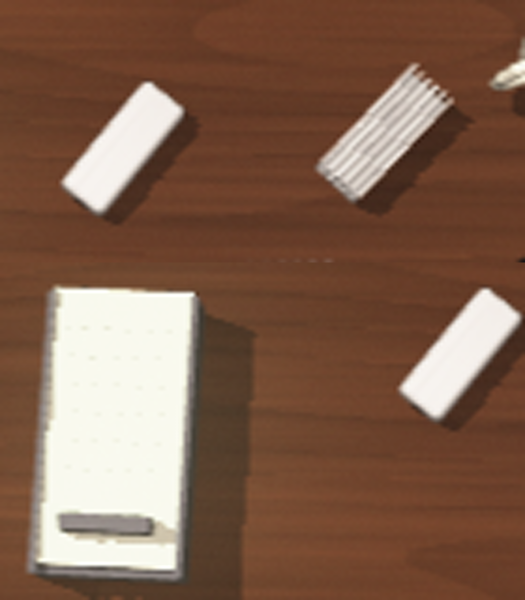

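The crop confirms it: the right-hand bar (385,130) has lengthwise fins and bare metal, while the left one (120,150) is smooth. The grip bar is at crop (105,523). I'll rise clear of the board first, then go over the grip.

Call:
jog_arm([
  [[0,0,-40,0,60],[0,0,-90,0,50],[0,0,-130,0,40],[0,0,-150,0,40],[-40,-30,-150,5,40],[-85,-65,-150,14,40],[-130,-100,-150,24,40],[-175,-135,-150,34,40]],
], squeeze=15)

```text
t: 1.1
position: [0.3147, 0.4131, 0.3553]
tcp_rot: [[-0.619, 0.786, -0.0], [0.786, 0.619, -0.0], [-0.0, -0.0, -1.0]]
wrist_force: [0.9, 0.4, 1.2]
opening: 0.423
```

Call:
jog_arm([
  [[-50,-3,0,10,40],[-105,-6,0,20,40],[-160,-9,20,30,40],[-215,-12,60,38,40],[-260,-14,110,40,40],[-275,-15,160,40,40],[-275,-15,190,40,40],[-275,-15,195,40,40]],
])

```text
t: 2.1
position: [0.4727, 0.1898, 0.1589]
tcp_rot: [[0.026, 1.0, -0.003], [1.0, -0.026, -0.002], [-0.002, -0.003, -1.0]]
wrist_force: [0.9, -0.2, 1.3]
opening: 0.426
```

```bash
python3 - <<'E'
from h import *
np.set_printoptions(precision=4,suppress=True)
s=sense();print(s['t'],s['position'],s['tcp_rot'],s['q'])
p,d=snap('scene','s1')
cv2.imwrite('pics/s1c.png',cv2.resize(p[130:250,330:470],None,fx=4,fy=4))
E
```

```text
2.1 [0.4727 0.1898 0.1589] [[ 0.0259  0.9997 -0.0028]
 [ 0.9997 -0.026  -0.002 ]
 [-0.0021 -0.0027 -1.    ]] [-0.8023  0.2837  0.423   1.9547 -0.1423  0.9353 -0.3352]
```

View pics/s1c.png

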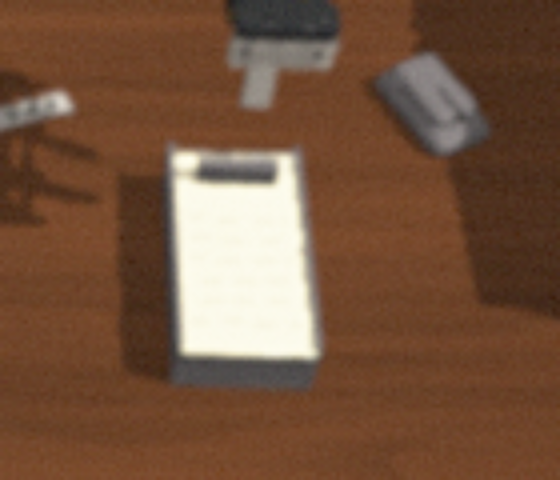

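The gripper sits above the grip bar (crop (235,170)), lined up. I'll descend and close.

Call:
jog_arm([
  [[0,0,40,0,40],[0,0,75,0,40],[0,0,95,0,40],[0,0,103,0,40],[0,0,103,0,10],[0,0,103,0,5],[0,0,103,0,5],[0,0,103,0,5]],
])

```text
t: 3.15
position: [0.4739, 0.1907, 0.0581]
tcp_rot: [[0.025, 1.0, 0.001], [1.0, -0.025, 0.001], [0.001, 0.001, -1.0]]
wrist_force: [-2.2, 0.4, 7.9]
opening: 0.123
```

Call:
jog_arm([
  [[0,10,0,0,5],[0,30,0,0,5],[0,55,0,0,5],[0,80,0,0,5],[0,102,0,0,5],[0,116,0,0,5],[0,121,0,0,5],[0,121,0,0,5]],
])

```text
t: 4.15
position: [0.5908, 0.1876, 0.0573]
tcp_rot: [[0.025, 1.0, -0.008], [1.0, -0.025, -0.0], [-0.0, -0.008, -1.0]]
wrist_force: [-29.7, -1.6, 25.3]
opening: 0.197
```

Call:
jog_arm([
  [[0,-3,0,0,5],[0,-3,0,0,30],[0,-3,0,0,45],[0,-3,-20,0,45],[0,-3,-60,0,45],[0,-3,-110,0,60],[0,-3,-150,0,70],[0,-3,-150,0,70]],
])

```text
t: 5.15
position: [0.5932, 0.1876, 0.212]
tcp_rot: [[0.026, 1.0, 0.006], [1.0, -0.026, 0.002], [0.003, 0.006, -1.0]]
wrist_force: [-0.8, -0.1, -0.5]
opening: 0.734
```

```bash
python3 - <<'E'
from h import *
np.set_printoptions(precision=4,suppress=True)
s=sense();print(s['t'],s['position'],s['q'],s['wrist_force'])
p,d=snap('scene','s2')
cv2.imwrite('pics/s2c.png',cv2.resize(p[130:260,300:460],None,fx=4,fy=4))
# case floor corners etc
W=world('scene',d)
m=(abs(W[...,2]-.006)<.006)&(abs(W[...,0]-.503)<.055)&(abs(W[...,1]-.19)<.045)
P=W[m];print(len(P),P[:,2].mean(),cv2.minAreaRect((P[:,:2]*1000).astype(np.float32)))
E
```

```text
5.15 [0.5932 0.1876 0.212 ] [-0.673   0.427   0.4247  1.6315 -0.1917  1.1181 -0.2249] [-0.7843 -0.1209 -0.4567]
494 0.006152515066201555 ((486.9215087890625, 190.79129028320312), (77.18336486816406, 87.34894561767578), 0.1369245946407318)
```

View pics/s2c.png

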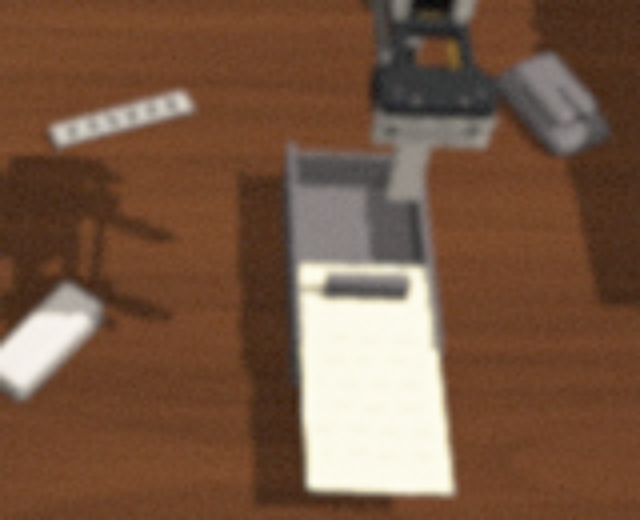

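The cover is back (grip at crop (365,286), compartment open). Now to the heat sink.

Call:
jog_arm([
  [[-35,3,0,-5,70],[-90,8,0,-14,70],[-150,13,0,-24,70],[-210,18,0,-33,70],[-270,23,0,-42,70],[-330,28,10,-48,70],[-385,33,30,-48,70],[-420,36,50,-48,70]],
])

```text
t: 6.2
position: [0.6158, -0.2365, 0.1563]
tcp_rot: [[-0.724, 0.69, -0.001], [0.69, 0.724, -0.001], [0.0, -0.001, -1.0]]
wrist_force: [-0.1, 1.0, 0.3]
opening: 0.743
```

Call:
jog_arm([
  [[-8,-7,15,0,70],[-8,-7,25,0,70],[-8,-7,30,0,70]],
])

```text
t: 6.58
position: [0.618, -0.2422, 0.127]
tcp_rot: [[-0.727, 0.687, -0.0], [0.687, 0.727, 0.001], [0.001, 0.0, -1.0]]
wrist_force: [-1.1, 1.1, -0.4]
opening: 0.745
```

```bash
python3 - <<'E'
from h import *
np.set_printoptions(precision=4,suppress=True)
s=sense();print(s['t'],s['position'],s['tcp_rot'],s['q'],s['wrist_force'])
p,d=snap('scene','s3')
# sink & enclosure in scene view
W=world('scene',d)
m=((W[...,2]>.015)&(W[...,2]<.04)&(abs(W[...,0]-.619)<.07)&(abs(W[...,1]+.244)<.07))
P=W[m];print(len(P),cv2.minAreaRect((P[:,:2]*1000).astype(np.float32)))
m=((W[...,2]>.06)&(W[...,2]<.085)&(abs(W[...,0]-.593)<.04)&(abs(W[...,1]-.19)<.05))
P=W[m];print('grip',len(P),cv2.minAreaRect((P[:,:2]*1000).astype(np.float32)))
v,u=np.argwhere(((W[...,2]>.015)&(W[...,2]<.04)&(abs(W[...,0]-.619)<.07)&(abs(W[...,1]+.244)<.07))).mean(0).astype(int)
cv2.imwrite('pics/s3c.png',cv2.resize(p[v-60:v+50,u-70:u+70],None,fx=4,fy=4))
p,d=snap('top','t3');W=world('top',d)
m=((W[...,2]>.06)&(W[...,2]<.085)&(abs(W[...,0]-.593)<.04)&(abs(W[...,1]-.19)<.05))
P=W[m];print('grip top',len(P),cv2.minAreaRect((P[:,:2]*1000).astype(np.float32)))
m=(abs(W[...,2]-.006)<.006)&(abs(W[...,0]-.503)<.065)&(abs(W[...,1]-.19)<.048)
P=W[m];print('floor',len(P),P[:,2].mean(),cv2.minAreaRect((P[:,:2]*1000).astype(np.float32)))
m=(abs(W[...,2]-.050)<.006)&(abs(W[...,0]-.56)<.2)&(abs(W[...,1]-.19)<.06)
P=W[m];print('cover/rails x',P[:,:2].min(0),P[:,:2].max(0))
E
```

```text
6.575 [ 0.618  -0.2422  0.127 ] [[-0.727   0.6866 -0.0004]
 [ 0.6866  0.727   0.0008]
 [ 0.0008  0.0003 -1.    ]] [ 0.0819  0.5847  0.3505  1.5871 -0.2263  1.0106  1.3136] [-1.0748  1.1347 -0.4246]
437 ((620.497314453125, -244.47071838378906), (42.544097900390625, 100.10405731201172), 47.24182891845703)
grip 117 ((588.3807983398438, 186.5087890625), (16.139787673950195, 63.55058670043945), 0.026881279423832893)
grip top 130 ((587.9943237304688, 187.27293395996094), (63.13674545288086, 12.116974830627441), 89.62744140625)
floor 1355 0.005612416383409772 ((499.57305908203125, 192.63241577148438), (90.69490051269531, 121.44865417480469), 89.85355377197266)
cover/rails x [0.4372 0.1334] [0.7587 0.2443]
```

View pics/s3c.png

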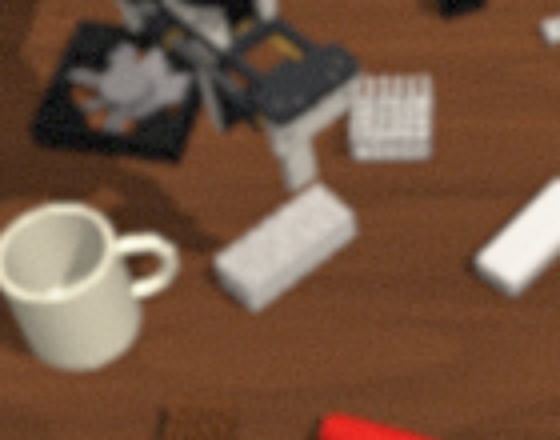

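The finger stands over the heat sink, with the mug and fan clear of it. The cover reads about 115 mm back. I'll descend and grip.

Call:
jog_arm([
  [[-3,0,30,0,58],[-3,0,65,0,58],[-3,0,95,0,58],[-3,0,113,0,58],[-3,0,121,0,58],[-3,0,121,0,40],[-3,0,121,0,30],[-3,0,121,0,30]],
], squeeze=25)

```text
t: 7.68
position: [0.6207, -0.2462, 0.0076]
tcp_rot: [[-0.726, 0.688, 0.002], [0.688, 0.726, -0.0], [-0.001, 0.001, -1.0]]
wrist_force: [-0.5, -0.0, 5.7]
opening: 0.41
```

Call:
jog_arm([
  [[0,0,0,0,30],[0,0,0,0,30]],
])

```text
t: 7.92
position: [0.6206, -0.2462, 0.0075]
tcp_rot: [[-0.726, 0.688, 0.002], [0.688, 0.726, -0.0], [-0.001, 0.001, -1.0]]
wrist_force: [-0.2, 1.2, 7.0]
opening: 0.402
```

Call:
jog_arm([
  [[0,0,-8,0,30],[0,0,-25,0,30],[0,0,-50,0,30],[0,0,-80,0,30],[0,0,-110,0,30],[0,0,-135,0,30],[0,0,-150,0,30],[0,0,-150,0,30]],
])

```text
t: 8.93
position: [0.6203, -0.2462, 0.1577]
tcp_rot: [[-0.726, 0.688, 0.002], [0.688, 0.726, -0.001], [-0.002, 0.001, -1.0]]
wrist_force: [-0.1, -0.4, -2.0]
opening: 0.402
```

```bash
python3 - <<'E'
from h import *
np.set_printoptions(precision=4,suppress=True)
s=sense();print(s['t'],s['position'],s['tcp_rot'],s['q'],s['wrist_force'],s['opening'])
p,d=snap('scene','s4');W=world('scene',d)
m=((W[...,2]>.12)&(W[...,2]<.19)&(abs(W[...,0]-.62)<.08)&(abs(W[...,1]+.244)<.08))
f,cx,cy,T=K('scene');c=T[:3,:3]@np.array([.62,-.246,.16])+T[:3,3];u,v=int(f*c[0]/c[2]+cx),int(f*c[1]/c[2]+cy);print(u,v)
cv2.imwrite('pics/s4c.png',cv2.resize(p[v-50:v+50,u-65:u+65],None,fx=4,fy=4))
E
```

```text
8.925 [ 0.6203 -0.2462  0.1577] [[-0.7258  0.6879  0.0017]
 [ 0.6879  0.7258 -0.0005]
 [-0.0016  0.0008 -1.    ]] [ 0.0793  0.5581  0.3622  1.5551 -0.2162  1.0663  1.3079] [-0.0725 -0.4377 -1.979 ] 0.40168225976966365
240 187
```

View pics/s4c.png

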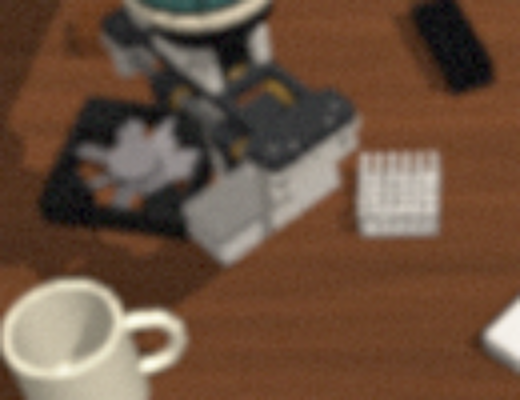

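The sink is held level, along the tool's x. Before placing it I'll check the compartment's x extent from the t3/s3 pictures.

```bash
python3 - <<'E'
from h import *
np.set_printoptions(precision=1,suppress=True,linewidth=200)
for n,f in(('top','t3'),('scene','s3')):
    p=cv2.imread(f'pics/{f}.png');W=world(n,np.load(f'pics/{f}.npy'))
    print(n)
    for y in(.175,.205):
        f_,cx,cy,T=K(n)
        out=[]
        rows=set()
        for x in np.arange(.42,.60,.001):
            c=T[:3,:3]@np.array([x,y-.026*(x-.5),.03])+T[:3,3];u,v=int(round(f_*c[0]/c[2]+cx)),int(round(f_*c[1]/c[2]+cy))
            if v in rows: continue
            rows.add(v); out.append((u,v,W[v,u,0]*1e3,W[v,u,2]*1e3,p[v,u].mean()))
        print(' '.join('%d,%d:%.0f/%.0f/%d'%o for o in out))
    # side rails across y at x=.5
    c=[T[:3,:3]@np.array([.50,y,.05])+T[:3,3] for y in(.12,.26)]
    us=sorted(int(f_*q[0]/q[2]+cx) for q in c);v=int(f_*c[0][1]/c[0][2]+cy)
    print('Y',' '.join('%d:%.0f/%.0f'%(u,W[v,u,1]*1e3,W[v,u,2]*1e3) for u in range(us[0],us[1])))
E
```

```text
top
254,256:421/1/72 254,255:424/-2/73 254,254:427/-4/52 254,253:430/-4/50 254,252:432/1/54 255,251:435/-1/51 255,250:437/1/45 255,249:438/31/69 255,248:440/42/133 255,247:445/4/138 255,246:448/6/138 255,245:451/1/137 255,244:453/7/136 255,243:455/9/137 255,242:458/13/137 255,241:461/9/138 255,240:464/3/138 255,239:467/6/139 255,238:469/4/137 256,237:471/12/137 256,236:475/3/137 256,235:477/5/137 256,234:480/4/138 256,233:482/10/137 256,232:485/7/139 256,231:488/4/137 256,230:491/2/138 256,229:494/4/139 256,228:496/7/139 256,227:499/7/138 256,226:502/6/138 256,225:505/5/138 256,224:507/6/139 256,223:511/-1/139 257,222:512/9/139 257,221:515/5/139 257,220:519/1/139 257,219:521/4/140 257,218:524/3/139 257,217:526/6/139 257,216:529/4/139 257,215:532/4/140 257,214:534/8/141 257,213:537/4/141 257,212:540/7/138 257,211:543/4/139 257,210:546/6/140 257,209:547/11/96 257,208:551/4/94 258,207:553/10/95 258,206:557/5/90 258,205:558/14/65 258,204:558/34/62 258,203:559/39/94 258,202:561/48/244 258,201:563/51/245 258,200:566/50/245 258,199:569/49/245 258,198:571/50/244 258,197:574/51/245 258,196:57
[... 3304 characters left out ...]
2/66/149 394,200:590/71/124 394,201:594/71/105 394,202:596/69/84 395,203:596/65/91 395,204:595/59/142 395,205:594/52/217 395,206:599/54/245 395,207:601/51/247 395,208:606/53/245 395,209:610/53/245 395,210:613/52/245 395,211:614/49/245
Y 366:124/0 367:127/-3 368:130/1 369:133/2 370:137/-4 371:136/28 372:136/53 373:139/54 374:149/5 375:153/3 376:156/4 377:159/7 378:162/7 379:166/6 380:169/5 381:171/10 382:176/5 383:178/9 384:183/4 385:185/6 386:188/7 387:192/8 388:195/8 389:199/2 390:203/2 391:205/8 392:209/4 393:212/5 394:215/6 395:219/4 396:222/6 397:225/4 398:228/9 399:231/8 400:234/8 401:238/5 402:238/20 403:238/32 404:238/45 405:240/53 406:255/3 407:260/-1 408:263/-0 409:267/-3 410:270/-2
```

Call:
jog_arm([
  [[25,15,0,-3,30],[75,46,0,-9,30],[125,76,0,-15,30],[175,107,0,-21,30],[225,138,0,-27,30],[275,168,0,-33,30],[325,199,0,-39,30],[365,224,0,-42,30]],
])

```text
t: 9.98
position: [0.5077, 0.1698, 0.1556]
tcp_rot: [[-1.0, 0.022, -0.001], [0.022, 1.0, -0.0], [0.001, -0.0, -1.0]]
wrist_force: [0.4, -0.5, -0.7]
opening: 0.402
```

Call:
jog_arm([
  [[18,-4,0,0,30],[23,-5,0,0,30],[23,-5,0,0,30]],
])

```text
t: 10.35
position: [0.4861, 0.1626, 0.1562]
tcp_rot: [[-1.0, 0.027, -0.0], [0.027, 1.0, -0.0], [0.0, -0.0, -1.0]]
wrist_force: [0.3, -1.0, -1.8]
opening: 0.396
```

Call:
jog_arm([
  [[-8,12,0,0,30],[-16,24,0,0,30],[-16,28,0,0,30],[-16,28,0,0,30]],
])

```text
t: 10.85
position: [0.5026, 0.1911, 0.1562]
tcp_rot: [[-1.0, 0.025, -0.0], [0.025, 1.0, -0.0], [0.0, -0.0, -1.0]]
wrist_force: [-0.9, -0.1, -2.1]
opening: 0.4
```

```bash
python3 - <<'E'
from h import *
np.set_printoptions(precision=4,suppress=True)
s=sense();print(s['t'],s['position'],s['tcp_rot'][0],s['opening'],s['wrist_force'])
p,d=snap('scene','s5')
f,cx,cy,T=K('scene');c=T[:3,:3]@np.array([.50,.19,.15])+T[:3,3];u,v=int(f*c[0]/c[2]+cx),int(f*c[1]/c[2]+cy)
cv2.imwrite('pics/s5c.png',cv2.resize(p[v-40:v+80,u-70:u+70],None,fx=4,fy=4))
W=world('scene',d)
m=((W[...,2]>.14)&(W[...,2]<.20)&(abs(W[...,0]-.5)<.08)&(abs(W[...,1]-.19)<.022))
P=W[m];print(np.percentile(P,[1,99],axis=0))
E
```

```text
10.85 [0.5026 0.1911 0.1562] [-0.9997  0.0251 -0.0005] 0.40005063547872133 [-0.9188 -0.0778 -2.1406]
[[0.4508 0.1684 0.1485]
 [0.5511 0.2103 0.1978]]
```

View pics/s5c.png

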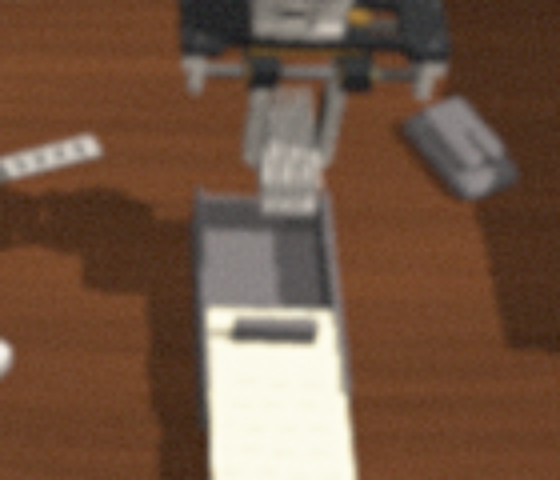

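The sink hangs fins-up over the open compartment, spanning x 451–551 mm, which suits the inner walls at 443–559. I'll lower it slowly.

Call:
jog_arm([
  [[0,0,25,0,30],[0,0,55,0,30],[0,0,80,0,30],[0,0,100,0,30],[0,0,118,0,30],[0,0,129,0,30],[0,0,134,0,30],[0,0,136,0,30]],
])

```text
t: 11.9
position: [0.5029, 0.1908, 0.0206]
tcp_rot: [[-1.0, 0.026, 0.0], [0.026, 1.0, 0.0], [-0.0, 0.0, -1.0]]
wrist_force: [0.1, 0.4, -1.9]
opening: 0.404
```

Call:
jog_arm([
  [[0,0,2,0,30],[0,0,4,0,30],[0,0,5,0,30],[0,0,5,0,30]],
])

```text
t: 12.4
position: [0.5027, 0.1908, 0.0155]
tcp_rot: [[-1.0, 0.026, 0.0], [0.026, 1.0, -0.0], [-0.0, -0.0, -1.0]]
wrist_force: [0.3, -0.7, -1.5]
opening: 0.4
```

Call:
jog_arm([
  [[0,0,1,0,30],[0,0,2,0,30],[0,0,3,0,30],[0,0,3,0,30]],
])

```text
t: 12.9
position: [0.5028, 0.1908, 0.0135]
tcp_rot: [[-1.0, 0.026, 0.0], [0.026, 1.0, 0.0], [-0.0, 0.0, -1.0]]
wrist_force: [-9.3, -2.8, 24.1]
opening: 0.4
```

It has touched the floor (24 N upward). I'll release inside the walls and rise.

Call:
jog_arm([
  [[0,0,-1,0,30],[0,0,-1,0,46],[0,0,-1,0,54],[0,0,-1,0,54],[0,0,-20,0,54],[0,0,-60,0,54],[0,0,-110,0,54],[0,0,-150,0,54]],
])

```text
t: 13.9
position: [0.5029, 0.1908, 0.1644]
tcp_rot: [[-1.0, 0.026, 0.001], [0.026, 1.0, 0.0], [-0.001, 0.0, -1.0]]
wrist_force: [0.6, 0.6, 0.2]
opening: 0.573
```

```bash
python3 - <<'E'
from h import *
np.set_printoptions(precision=4,suppress=True)
s=sense();print(s['t'],s['position'],s['opening'],s['wrist_force'],s['q'])
p,d=snap('scene','s6');W=world('scene',d)
f,cx,cy,T=K('scene');c=T[:3,:3]@np.array([.50,.19,.05])+T[:3,3];u,v=int(f*c[0]/c[2]+cx),int(f*c[1]/c[2]+cy)
cv2.imwrite('pics/s6c.png',cv2.resize(p[v-50:v+70,u-70:u+70],None,fx=4,fy=4))
m=((W[...,2]>.025)&(W[...,2]<.042)&(abs(W[...,0]-.5)<.054)&(abs(W[...,1]-.19)<.04))
P=W[m];print(len(P),cv2.minAreaRect((P[:,:2]*1000).astype(np.float32)),np.percentile(P[:,2],[10,50,90]))
m=((W[...,2]>.06)&(W[...,2]<.085)&(abs(W[...,0]-.593)<.04)&(abs(W[...,1]-.19)<.05))
P=W[m];print('grip',len(P),cv2.minAreaRect((P[:,:2]*1000).astype(np.float32)))
E
```

```text
13.9 [0.5029 0.1908 0.1644] 0.5728414664255497 [0.571  0.5952 0.1899] [-0.4928  0.3072  0.0873  1.8766 -0.0321  0.9582  1.154 ]
203 ((497.15087890625, 187.94549560546875), (101.0619888305664, 71.32872772216797), 0.9782797694206238) [0.0274 0.0346 0.0386]
grip 115 ((589.7557373046875, 186.88351440429688), (15.397822380065918, 64.31622314453125), 0.535664439201355)
```

View pics/s6c.png

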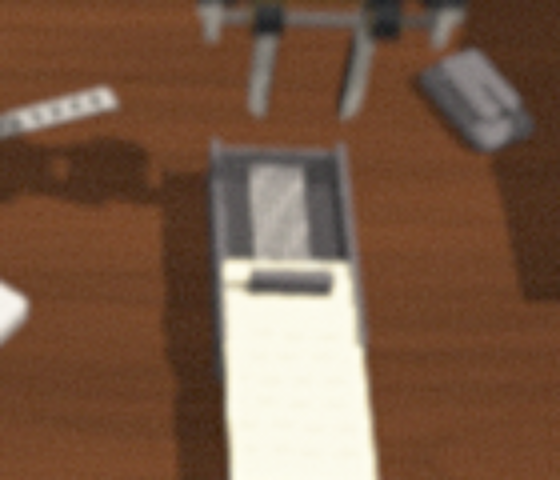

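The sink lies lengthwise, fins up and clear of the walls, with the grip bar at crop (290,282). I'll push the cover shut with closed fingers from behind the bar.

Call:
jog_arm([
  [[-30,0,0,0,20],[-75,0,0,0,0],[-110,0,0,0,0],[-122,0,20,0,0],[-122,0,55,0,0],[-122,0,90,0,0],[-122,0,105,0,0],[-122,0,105,0,0]],
])

```text
t: 14.95
position: [0.6244, 0.1876, 0.057]
tcp_rot: [[-1.0, 0.025, -0.001], [0.025, 1.0, -0.001], [0.001, -0.001, -1.0]]
wrist_force: [1.5, 0.5, 0.9]
opening: 0.004
```

Call:
jog_arm([
  [[10,0,0,0,0],[25,0,0,0,0],[45,0,0,0,0],[65,0,0,0,0],[85,0,0,0,0],[105,0,0,0,0],[120,0,0,0,0],[128,0,0,0,0]],
])

```text
t: 15.95
position: [0.4965, 0.1913, 0.0584]
tcp_rot: [[-1.0, 0.025, 0.001], [0.025, 1.0, 0.001], [-0.001, 0.001, -1.0]]
wrist_force: [2.0, 0.4, 1.5]
opening: 0.004
```

Call:
jog_arm([
  [[3,0,0,0,0],[6,0,0,0,0],[8,0,0,0,0],[10,0,0,0,0],[10,0,0,0,0]],
])

```text
t: 16.58
position: [0.4865, 0.1912, 0.0573]
tcp_rot: [[-1.0, 0.025, -0.0], [0.025, 1.0, -0.0], [0.0, -0.0, -1.0]]
wrist_force: [0.2, 0.1, 0.4]
opening: 0.003
```

Call:
jog_arm([
  [[1,0,0,0,0],[2,0,0,0,0],[3,0,0,0,0],[4,0,0,0,0],[4,0,0,0,0]],
])

```text
t: 17.2
position: [0.4826, 0.1913, 0.0575]
tcp_rot: [[-1.0, 0.026, -0.0], [0.026, 1.0, -0.0], [0.0, -0.0, -1.0]]
wrist_force: [1.1, -0.2, -0.6]
opening: 0.005
```

Call:
jog_arm([
  [[1,0,0,0,0],[2,0,0,0,0],[3,0,0,0,0],[4,0,0,0,0],[4,0,0,0,0]],
])

```text
t: 17.82
position: [0.4823, 0.1913, 0.0579]
tcp_rot: [[-1.0, 0.027, 0.007], [0.027, 1.0, 0.001], [-0.007, 0.001, -1.0]]
wrist_force: [25.5, -0.8, -21.3]
opening: 0.006
```

The stop is reached (25 N). I'll back off and rise.

Call:
jog_arm([
  [[-5,0,0,0,0],[-20,0,0,0,0],[-25,0,-20,0,0],[-25,0,-65,0,0],[-25,0,-115,0,0],[-25,0,-160,0,0],[10,0,-200,0,0],[60,0,-220,0,0]],
])

```text
t: 18.82
position: [0.419, 0.1931, 0.2794]
tcp_rot: [[-1.0, 0.026, 0.002], [0.026, 1.0, 0.001], [-0.002, 0.001, -1.0]]
wrist_force: [-0.5, -0.0, 0.7]
opening: 0.005
```

```bash
python3 - <<'E'
from h import *
np.set_printoptions(precision=4,suppress=True)
s=sense();print(s['t'],s['position'],s['wrist_force'],s['qvel'])
p,d=snap('scene','s7');W=world('scene',d)
W0=world('scene',np.load('pics/scene0.npy'))
for n,w in(('start',W0),('now',W)):
    m=((w[...,2]>.06)&(w[...,2]<.085)&(abs(w[...,0]-.473)<.04)&(abs(w[...,1]-.19)<.05))
    P=w[m];print('grip',n,len(P),cv2.minAreaRect((P[:,:2]*1000).astype(np.float32)))
cv2.imwrite('pics/s7c.png',cv2.resize(p[100:320,60:480],None,fx=1.9,fy=1.9))
p0=cv2.imread('pics/scene0.png')
for y0,y1,x0,x1 in((120,240,340,440),):
    print(cv2.phaseCorrelate(*[cv2.cvtColor(q[y0+60:y1,x0:x1],6).astype(np.float32) for q in(p0,p)]))
E
```

```text
18.825 [0.419  0.1931 0.2794] [-0.5315 -0.0301  0.7048] [-0.2897 -0.8423 -0.1921  0.5958  0.0959  0.2629 -0.4939]
grip start 107 ((475.3935546875, 189.24359130859375), (16.92195701599121, 63.606834411621094), 2.6509451866149902)
grip now 100 ((468.9918518066406, 189.74908447265625), (63.4725341796875, 17.64670753479004), 85.38993072509766)
((-0.08730885035529212, -0.4715863237480704), 0.9060181865692138)
```

View pics/s7c.png

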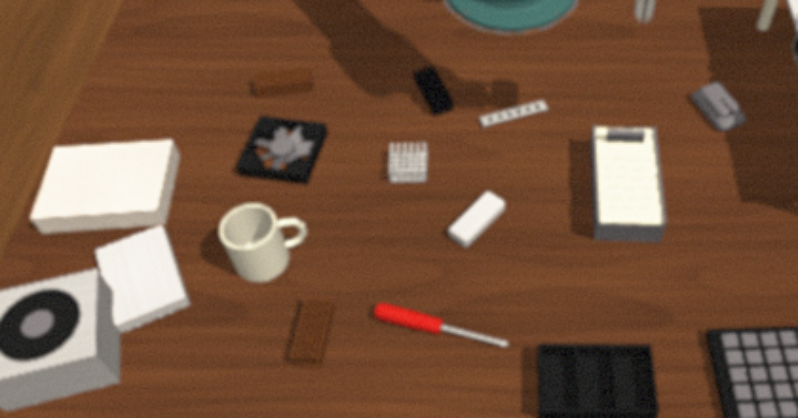

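The picture shows the cover shut, with the grip bar at (625,136) against the front, and the bystanders in place. The arm is clear, so I'll let it settle and hand in.

Call:
jog_arm([
  [[0,0,0,0,0],[0,0,0,0,0],[0,0,0,0,0],[0,0,0,0,0]],
])

```text
t: 19.38
position: [0.419, 0.1928, 0.2769]
tcp_rot: [[-1.0, 0.026, -0.001], [0.026, 1.0, -0.001], [0.001, -0.001, -1.0]]
wrist_force: [0.7, 0.1, -0.3]
opening: 0.005
```

```bash
python3 - <<'E'
from h import *
np.set_printoptions(precision=4,suppress=True)
p,d=snap('top','t8');W=world('top',d)
m=((W[...,2]>.06)&(W[...,2]<.085)&(abs(W[...,0]-.47)<.04)&(abs(W[...,1]-.19)<.05))
P=W[m];print('grip',len(P),cv2.minAreaRect((P[:,:2]*1000).astype(np.float32)))
s=sense();print(s['t'],abs(s['qvel']).max(),s['wrist_force']);print(sign_off())
E
```

```text
grip 0 ((0.0, 0.0), (0.0, 0.0), 0.0)
19.425 0.0062387578237013235 [-0.0425 -0.1133 -0.0301]
the job is handed in; nothing more can be done
None
```

I slid the cover back, laid the finned heat sink fins-up in the compartment, and pushed the cover shut until it hit its stop. I handed the job in at about 19.4 s.

- **Cover open:** the top view put the grip about 115 mm back from where it started.
- **Placing:** before lowering, the sink's centre was about 1 mm from the compartment's centre along its length. I released it only after it touched the floor, and the picture then showed it lying lengthwise. My depth fit of it in the case was smeared by the walls and gave no useful check, so that rests on the picture and the release pose.
- **Cover shut:** the push ended against a firm stop at about 25 N. In the scene view the grip sits about 6 mm further forward than at the start, so the cover was probably not quite shut to begin with.
- **Other objects:** the last scene picture showed nothing out of place by eye.
- **Failed check:** the last top-view measurement of the grip found nothing, probably because the arm hid it. The shut position therefore rests on the scene view and the stop force.
- **Deviation:** one sideways move over the case used the wrong axes. I corrected it in the air and nothing was touched.

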